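Load the stone holders on the lap with their weights

TASK

Load both stone holders on the lap with their steel ring weights: the two weights with the big hole go over the thick post and the two with the small hole over the thin post, on each post the wide weight at the bottom, flat on the foot, and the narrow one flat on top of it. Set each weight down gently rather than dropping it, let go of everything, and leave the loose glass jar near the lap standing where it is.

Things in the scene. Friction and masses are not known exactly. Their poses are not given: they have to be found in the camera images.
- wide_big_hole: loose plain steel ring weight lying flat on the bench: outer diameter 66 mm, 22 mm thick, round through-hole 34 mm across, about 0.43 kg (varies by a fifth). It starts left or right of the lap, nearer or farther in x; a pebble 36 mm wide lies between the near and the far weight of a side, 20 mm or more from each. Origin: centre of its underside, z up along the hole.
- narrow_big_hole: loose plain steel ring weight lying flat on the bench: outer diameter 54 mm, 22 mm thick, round through-hole 34 mm across, about 0.24 kg (varies by a fifth). It starts left or right of the lap, nearer or farther in x; a pebble 36 mm wide lies between the near and the far weight of a side, 20 mm or more from each. Origin: centre of its underside, z up along the hole.
- wide_small_hole: loose plain steel ring weight lying flat on the bench: outer diameter 66 mm, 22 mm thick, round through-hole 20 mm across, about 0.54 kg (varies by a fifth). It starts left or right of the lap, nearer or farther in x; a pebble 36 mm wide lies between the near and the far weight of a side, 20 mm or more from each. Origin: centre of its underside, z up along the hole.
- narrow_small_hole: loose plain steel ring weight lying flat on the bench: outer diameter 54 mm, 22 mm thick, round through-hole 20 mm across, about 0.34 kg (varies by a fifth). It starts left or right of the lap, nearer or farther in x; a pebble 36 mm wide lies between the near and the far weight of a side, 20 mm or more from each. Origin: centre of its underside, z up along the hole.
- holder_thick: stone holder fixed on the lap's disc: stone slice and round aluminium foot up to 64 mm wide, flat foot top 22 mm above the origin (weights rest there), upright dark steel post 26 mm thick on its axis from 22 to 72 mm above the origin (last 6 mm tapered). Takes the big-hole weights, 4 mm play all round. The posts stand left and right (roughly along y), 100 mm or more apart. Origin: centre of its underside, 30 mm above the bench; z up.
- holder_thin: stone holder fixed on the lap's disc: stone slice and round aluminium foot up to 64 mm wide, flat foot top 22 mm above the origin (weights rest there), upright dark steel post 12 mm thick on its axis from 22 to 72 mm above the origin (last 6 mm tapered). Takes the small-hole weights, 4 mm play all round. The posts stand left and right (roughly along y), 100 mm or more apart. Origin: centre of its underside, 30 mm above the bench; z up.
- lap: lap fixed in the bench: square steel splash pan 250 x 250 mm, rim 40 mm above the bench, wall 4 mm, with a grinding disc 200 mm in diameter whose top is 30 mm above the bench; both holders stand on it. Origin: centre of the pan's underside, at bench height; x and y along the pan's sides.
- grit_jar: bystander: loose glass jar with a steel lid, 72 mm in diameter, 100 mm tall, standing on the bench to the right of and beyond the lap. Origin: centre of its underside, z up.
Not all that is in view belongs to the job. Leave any brown or orange look-alike of the wide_big_hole alone.

How it is judged:
By the outcome, as a careful person would: the job done as asked, in the order asked, and still so for the second after the job is handed in, with the robot touching nothing.
It also fails if it takes over 112 s, if anything falls off the work surface, if the arm or the gripper's body presses on something with over 40 N, if the wrist force passes 120 N, or if a joint passes its speed limit or range.

ROBOT

A 6-joint arm with a two-finger parallel gripper is mounted at the origin on the work surface. World frame = base frame: x ahead of the robot, y to its left, z up, the work surface at z = 0. Lengths are in mm, angles in rad, forces in N, time in s.
With the tool pointing down it reaches from about 300 to 775 mm from the base axis. Payload 14.6 kg.
Tool frame: the origin (TCP) lies at the very end of the fingers, on their centre line; the grasp point (between the pads) lies 19 mm behind it; z points along the fingers, y is the line along which they close (so a half turn about z gives the same grasp; the last joint's range is limited). The gripper opens to 94 mm and grips with 3 to 60 N. Pads are 16 mm wide; open, the fingers measure 119 mm over their backs; the gripper's body (75 mm by 177 mm) begins 78 mm behind the grasp point.
Start: joints at [1.058, 0.3, 1.521, -0, 1.321, -0.067], TCP at [237.145, 496.237, 205.446] pointing down, gripper open.
Joint ranges: [-3.03, 3.03], [-0.79, 2.21], [0.23, 2.52], [-1.04, 4.18], [0, 3.07], [-2.55, 2.55]. Speed limits (rad/s): [2.22, 2.22, 2.57, 3.14, 3.14, 3.14].

INTERFACE

Orientations are given as [roll, pitch, yaw] about the fixed x, y, z axes, in that order (R = Rz(yaw) Ry(pitch) Rx(roll)).
In Python, from cell import manip gives the robot as it stands. The module is installed in compiled form; this text tells all that it offers.
- The arm moves only by the shell command python3 -m inch 'ROWS' [FORCE]. ROWS is JSON, a list of rows, each an object of numbers: "gripper": the opening, from 0 (shut) to 1 (fully open); "dx", "dy", "dz": the shift along the world's x, y, z in m; "wx", "wy", "wz": the turn, a rotation vector about the world's x, y, z in degrees. A call has exactly 5 rows; each row is the pose to reach, as a shift and turn from the pose commanded when the call began; what a row does not reach only later rows make up. A row lasts 1/12 s, in which the tool goes at most 41.7 mm and 7.16 degrees, less where a joint would pass 70% of its speed; a pose out of reach is approached as far as the arm can. A call with a gripper value outside its range is refused whole. The fingers move at their own pace and stop on an object; FORCE is the grip in N (left out, the last holds). Time passes only in rows, so rows that repeat a pose let the fingers close, or fill a call up. It gives the time, the measured TCP pose, the force, the opening and the grip force at its end, in the units of the state.
- manip.read_state(): the state, without advancing time (a new reading comes with each control period).
- manip.camera(name): name is "scene" or "top" or "wrist"; returns the picture (384x512x3 uint8, blue, green, red); there is no depth.
- manip.camera_info(name): a dict with "camera_matrix" (3x3 intrinsics, pixels), "R" (3x3) and "t" (3): a world point X has camera coordinates R X + t; the wrist camera has in their place "tool_from_camera" (4x4, takes a point from camera to tool coordinates, whose origin is the TCP and whose axes are the flange's). Camera axes: x right, y down, z forward; pixel columns grow to the right and rows downward; lengths in mm; the calibration is good to about 2 mm. A picture is of the moment at which its call begins: read the wrist's pose just before it. camera_info takes no time and is no camera call.
- manip.sign_off(): hands the job in; it is judged then, once.
The state is a dict: "clock": time; "joints": joint angles; "qd": joint speeds; "effort": joint torques, N m; "eef_pos": TCP position; "eef_rot": TCP orientation; "wrist_force": force on the tool from outside, world axes, zero at the start; "moment": the same for the moment, N m; "finger_gap": finger opening in mm; "finger_force": force on a finger pad.
Only numpy, scipy, OpenCV 4.12 (cv2) and the standard library are available. Lean on these libraries where they do the work, as an engineer would, in place of code of your own. Each camera call takes 0.05 s, during which the arm holds its last target. There are 200 camera calls.

## Working session

There is one attempt and no reset: what is moved stays moved. The work goes in short steps, Python scripts to look and compute and a shell command to move; the robot and the scene stay as the last step left them, time stands still between calls to the robot, and variables do not carry over. Pictures are saved under pics/ and viewed, at most 14 in all, crops included, and the job is handed in when it is done.

```bash
mkdir -p pics
cat > h.py <<'E'
import numpy as np, cv2
from cell import manip
from scipy.spatial.transform import Rotation as Ro
def info(n):
    c=manip.camera_info(n); K=np.array(c["camera_matrix"])
    if n!="wrist": return K,np.array(c["R"]),np.array(c["t"])
    s=manip.read_state(); T=np.array(c["tool_from_camera"])
    Rt=Ro.from_euler('xyz',s["eef_rot"]).as_matrix(); p=np.array(s["eef_pos"])
    Rwc=Rt@T[:3,:3]; o=Rt@T[:3,3]+p
    return K,Rwc.T,-Rwc.T@o
def ray(cal,px,z):
    K,R,t=cal; d=R.T@np.linalg.solve(K,[px[0],px[1],1.]); o=-R.T@t
    return o+d*(z-o[2])/d[2]
def proj(cal,X):
    K,R,t=cal; q=K@(R@np.array(X,float)+t); return q[:2]/q[2]
E
python3 - <<'E'
from h import *
print(manip.read_state())
for n in("top","scene"):
    cv2.imwrite(f"pics/{n}0.png",cv2.resize(manip.camera(n),(800,600)))
    K,R,t=info(n);print(n,K.tolist(),(-R.T@t).round(),R.round(2).tolist())
print(manip.camera_info("wrist"))
E
```

```text
{'clock': 0.0, 'joints': array([ 1.05840574e+00,  3.00486298e-01,  1.52160009e+00, -1.21125194e-05,
        1.32069735e+00, -6.65837247e-02]), 'qd': array([-3.44700820e-04, -1.19923638e-03,  2.63561548e-03, -6.33973379e-05,
       -8.43981589e-04, -7.76871036e-05]), 'effort': array([-6.82672344e-04, -5.31815636e+01, -3.52731371e+01,  7.06981332e-02,
        2.45117967e-02, -6.34470712e-05]), 'eef_pos': array([237.01664049, 496.00925724, 204.8699547 ]), 'eef_rot': array([-3.14040343e+00, -6.75423003e-05,  2.69578876e+00]), 'wrist_force': array([-0.24824566,  0.28547092, -1.02646045]), 'moment': array([-0.02417527, -0.00181494, -0.01447141]), 'finger_force': 0.0, 'finger_gap': 94.20830195630244}
top [[442.446405477626, 0.0, 257.4297696173195], [0.0, 442.446405477626, 188.26477370656602], [0.0, 0.0, 1.0]] [ 375.   31. 1219.] [[0.02, -1.0, -0.01], [-0.99, -0.02, -0.11], [0.11, 0.01, -0.99]]
scene [[433.55867700689384, 0.0, 254.41058293254545], [0.0, 433.55867700689384, 191.2509898562783], [0.0, 0.0, 1.0]] [ 919. -520.  985.] [[0.8, 0.6, -0.01], [0.48, -0.65, -0.59], [-0.36, 0.47, -0.81]]
{'camera_matrix': array([[273.38664929,   0.        , 252.90820016],
       [  0.        , 273.38664929, 191.14899529],
       [  0.        ,   0.        ,   1.        ]]), 'tool_from_camera': array([[-5.29639233e-04, -9.63266116e-01, -2.68548150e-01,
         7.98324146e+01],
       [ 9.99999488e-01, -2.78779166e-04, -9.72266754e-04,
         5.20353619e-01],
       [ 8.61685991e-04, -2.68548527e-01,  9.63265771e-01,
        -1.78041209e+02],
       [ 0.00000000e+00,  0.00000000e+00,  0.00000000e+00,
         1.00000000e+00]])}
```

View pics/top0.png

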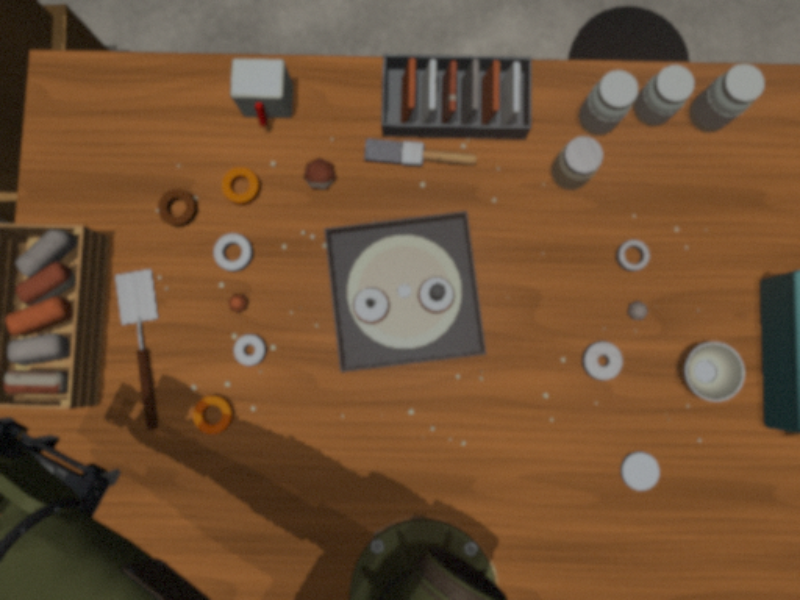

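View pics/scene0.png

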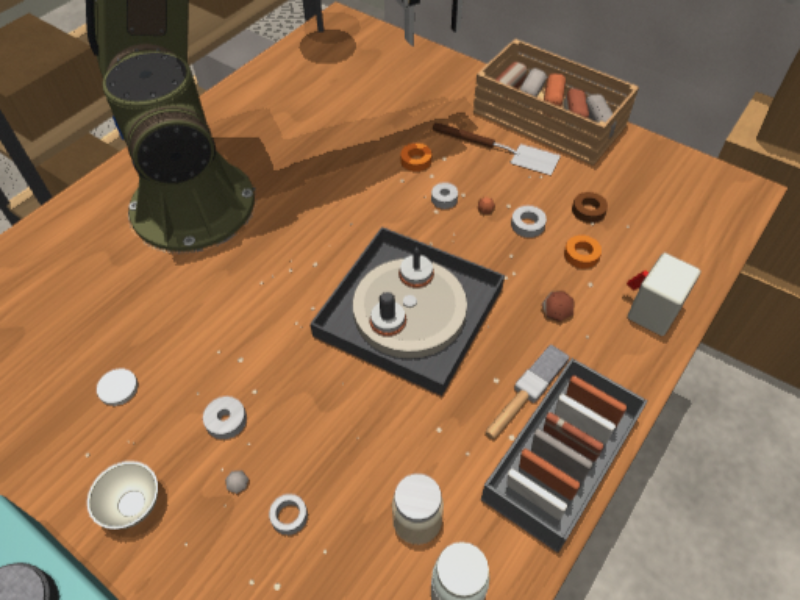

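The top view (800x600) shows four steel rings: left far (232,252), left near (250,350), right far (634,255) and right near (603,361). The rings at (240,185), (178,207) and (212,414) are orange or brown look-alikes, so I leave them alone. The thin post is at (370,303), the thick one at (437,293), and the jar at (580,160). Next I measure sizes to tell the weights apart.

Run:
```python
from h import *
im=manip.camera("top");cal=info("top");f=.64
hsv=cv2.cvtColor(im,cv2.COLOR_BGR2HSV)
m=((hsv[...,1]<75)&(hsv[...,2]>90)).astype(np.uint8)
tiles=[]
for n,(u,v) in dict(LF=(232,252),LN=(250,350),RF=(634,255),RN=(603,361)).items():
    u*=f;v*=f;c0=(int(u-22),int(v-22))
    sub=np.ascontiguousarray(m[c0[1]:c0[1]+44,c0[0]:c0[0]+44])
    cs,h=cv2.findContours(sub,cv2.RETR_CCOMP,cv2.CHAIN_APPROX_NONE)
    i=max(range(len(cs)),key=lambda i:cv2.contourArea(cs[i])); 
    (x,y),r=cv2.minEnclosingCircle(cs[i]); M=cv2.moments(cs[i]);x,y=M['m10']/M['m00'],M['m01']/M['m00']
    P=ray(cal,(x+c0[0],y+c0[1]),22); s=1197/442.4
    ho=[cv2.contourArea(cs[j]) for j in range(len(cs)) if h[0][j][3]==i]
    A=cv2.contourArea(cs[i])
    print(n,P.round(1),"outer d",round(2*np.sqrt(A/np.pi)*s+s),"hole d",[round(2*np.sqrt(a/np.pi)*s-s) for a in ho])
    tiles.append(cv2.resize(im[c0[1]:c0[1]+44,c0[0]:c0[0]+44],(300,300),interpolation=cv2.INTER_CUBIC))
u,v=404,298;u*=f;v*=f
for n,p in dict(thin=(370,303),thick=(437,293)).items(): 
    for z in(52,102): print(n,z,ray(cal,np.array(p)*f,z).round(1))
for p in [(328,230),(465,213),(483,352),(342,369)]: print("rim",ray(cal,np.array(p)*f,40).round())
for p in [(238,302),(638,311)]: print("pebble",ray(cal,np.array(p)*f,15).round())
print("jar",ray(cal,np.array((580,158))*f,100).round())
lap=cv2.resize(im[140:236,205:315],(600,int(600*96/110)),interpolation=cv2.INTER_CUBIC)
rings=np.hstack(tiles); rings=cv2.resize(rings,(800,200))
cv2.imwrite("pics/rings.png",rings);cv2.imwrite("pics/lap.png",lap)
```

```text
LF [573.6 344.4  22. ] outer d 67 hole d [30]
LN [402.9 306.3  22. ] outer d 56 hole d [15]
RF [ 584.2 -358.5   22. ] outer d 55 hole d [30]
RN [ 398.9 -303.5   22. ] outer d 68 hole d [15]
thin 52 [485.2  97.4  52. ]
thin 102 [480.5  94.5 102. ]
thick 52 [504.9 -15.9  52. ]
thick 102 [499.3 -13.9 102. ]
rim [612. 175.  40.]
rim [647. -62.  40.]
rim [407. -96.  40.]
rim [373. 142.  40.]
pebble [485. 331.  15.]
pebble [ 486. -368.   15.]
jar [ 731. -247.  100.]
```

View pics/rings.png

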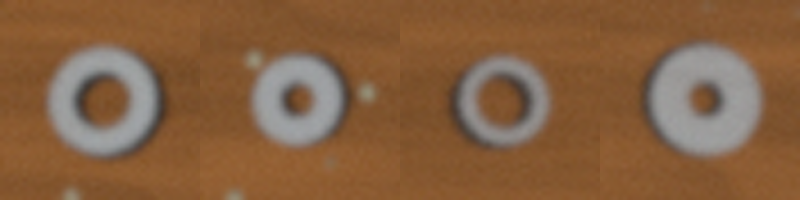

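View pics/lap.png

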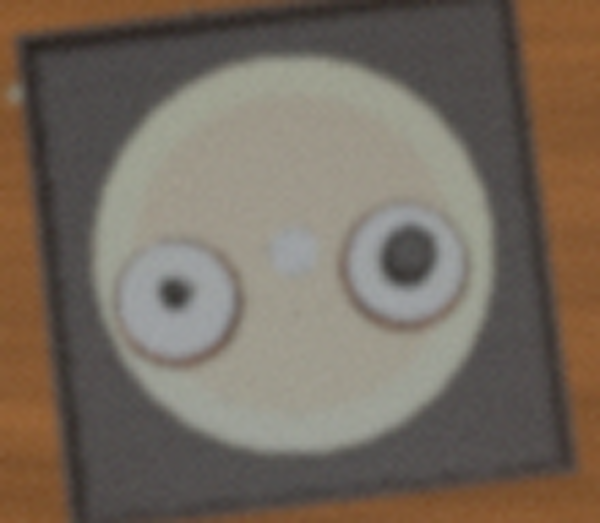

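All four sizes match: LF (573,344) is wide_big, LN (403,306) is narrow_small, RF (584,-358) is narrow_big and RN (399,-303) is wide_small. First I move above LF, which goes on first.

```bash
python3 -m inch '[{"gripper":1,"dx":0.034,"dy":-0.015},{"gripper":1,"dx":0.068,"dy":-0.030},{"gripper":1,"dx":0.102,"dy":-0.045,"dz":-0.01},{"gripper":1,"dx":0.136,"dy":-0.06,"dz":-0.02},{"gripper":1,"dx":0.170,"dy":-0.076,"dz":-0.03}]' && python3 -m inch '[{"gripper":1,"dx":0.034,"dy":-0.015,"dz":-0.01},{"gripper":1,"dx":0.068,"dy":-0.030,"dz":-0.02},{"gripper":1,"dx":0.102,"dy":-0.045,"dz":-0.03},{"gripper":1,"dx":0.136,"dy":-0.06,"dz":-0.04},{"gripper":1,"dx":0.166,"dy":-0.076,"dz":-0.05}]' && python3 -m inch '[{"gripper":1},{"gripper":1},{"gripper":1},{"gripper":1},{"gripper":1}]'
cat >> h.py <<'E'
def blob(im,cal,X,z,mask,win=60):
    """centroid on plane z of the blob nearest the expected point"""
    u,v=proj(cal,X)
    cs,_=cv2.findContours(mask.astype(np.uint8),cv2.RETR_EXTERNAL,cv2.CHAIN_APPROX_NONE)
    best=None
    for c in cs:
        if cv2.contourArea(c)<150: continue
        M=cv2.moments(c);p=np.array([M['m10'],M['m01']])/M['m00']
        d=np.hypot(*(p-[u,v]))
        if d<win and(best is None or d<best[0]): best=(d,c,p)
    return best
def ring(X,name,D):
    s=manip.read_state();cal=info("wrist");im=manip.camera("wrist")
    hsv=cv2.cvtColor(im,cv2.COLOR_BGR2HSV)
    m=cv2.morphologyEx(((hsv[...,1]<70)&(hsv[...,2]>105)).astype(np.uint8),cv2.MORPH_OPEN,np.ones((3,3)))
    b=blob(im,cal,X,22,m)
    if b is None: print("none"); cv2.imwrite(f"pics/{name}.png",im); return
    pts=np.array([ray(cal,q[0],22)[:2] for q in b[1]],np.float32)
    (cx,cy),(a,bb),_=cv2.fitEllipse(pts)
    print("tcp",s["eef_pos"].round(1),"yaw",s["eef_rot"][2].round(3),"centre",round(cx,1),round(cy,1),"d",round(a,1),round(bb,1),"want",D,"| move",(np.array([cx,cy])-s["eef_pos"][:2]).round(1))
    cv2.drawContours(im,[b[1]],-1,(0,0,255),1);cv2.imwrite(f"pics/{name}.png",im)
E
python3 -c "
from h import *
ring([573,344,22],'w1',66)"
```

```text
nonevalidation failed for argument at $[0]...
```

View pics/w1.png

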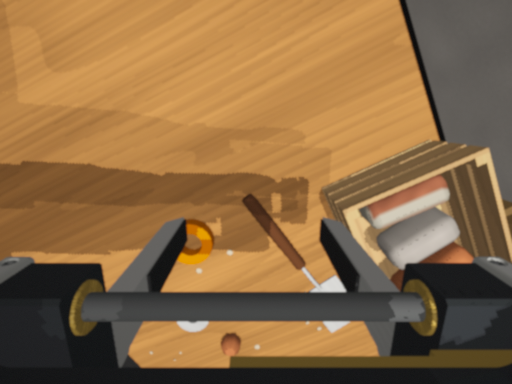

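The first command was refused, so nothing moved. The wrist picture shows the view between the fingers, with the tips near (180,225) and (325,225). I retry with every key in each row.

```bash
python3 -m inch '[{"gripper":1.0,"dx":0.034,"dy":-0.015,"dz":0.0,"wx":0.0,"wy":0.0,"wz":0.0},{"gripper":1.0,"dx":0.068,"dy":-0.030,"dz":0.0,"wx":0.0,"wy":0.0,"wz":0.0},{"gripper":1.0,"dx":0.102,"dy":-0.045,"dz":-0.01,"wx":0.0,"wy":0.0,"wz":0.0},{"gripper":1.0,"dx":0.136,"dy":-0.06,"dz":-0.02,"wx":0.0,"wy":0.0,"wz":0.0},{"gripper":1.0,"dx":0.170,"dy":-0.076,"dz":-0.03,"wx":0.0,"wy":0.0,"wz":0.0}]'
```

```text
clock: 0.62
eef_pos: [408.6, 419.3, 175.0]
eef_rot: [3.141, 0.0, 2.696]
wrist_force: [0.4, 0.9, 0.1]
finger_gap: 94.0
finger_force: 0.0
```

```bash
python3 -m inch '[{"gripper":1,"dx":0.034,"dy":-0.015,"dz":-0.01,"wx":0,"wy":0,"wz":0},{"gripper":1,"dx":0.068,"dy":-0.030,"dz":-0.02,"wx":0,"wy":0,"wz":0},{"gripper":1,"dx":0.102,"dy":-0.045,"dz":-0.03,"wx":0,"wy":0,"wz":0},{"gripper":1,"dx":0.136,"dy":-0.06,"dz":-0.04,"wx":0,"wy":0,"wz":0},{"gripper":1,"dx":0.165,"dy":-0.075,"dz":-0.055,"wx":0,"wy":0,"wz":0}]' && python3 -c "
from h import *
ring([573,344,22],'w2',66)"
```

```text
clock: 1.03
eef_pos: [574.4, 344.1, 120.5]
eef_rot: [3.141, 0.001, 2.695]
wrist_force: [0.2, 0.4, 1.1]
finger_gap: 93.9
finger_force: 0.0
tcp [574.4 344.1 120.5] yaw 2.695 centre 571.8 349.1 d 64.0 65.9 want 66 | move [-2.6  5. ]
```

View pics/w2.png

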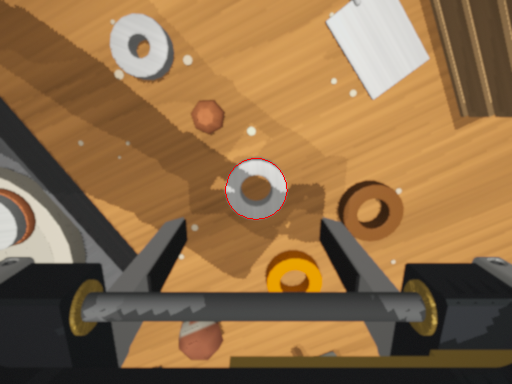

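The contour sits on the grey ring at (256,188), 65 mm across, so it is the wide big-hole weight. The orange (293,275) and brown (372,210) rings are look-alikes. I correct, descend and check.

```bash
python3 -m inch '[{"gripper":1,"dx":-0.001,"dy":0.002,"dz":-0.02,"wx":0,"wy":0,"wz":0},{"gripper":1,"dx":-0.002,"dy":0.004,"dz":-0.04,"wx":0,"wy":0,"wz":0},{"gripper":1,"dx":-0.002,"dy":0.004,"dz":-0.06,"wx":0,"wy":0,"wz":0},{"gripper":1,"dx":-0.002,"dy":0.004,"dz":-0.075,"wx":0,"wy":0,"wz":0},{"gripper":1,"dx":-0.002,"dy":0.004,"dz":-0.075,"wx":0,"wy":0,"wz":0}]' && python3 -c "
from h import *
ring([573,346,22],'w3',66)"
```

```text
clock: 1.5
eef_pos: [568.5, 348.4, 41.7]
eef_rot: [-3.137, -0.003, 2.696]
wrist_force: [0.3, 0.2, -0.5]
finger_gap: 94.1
finger_force: 0.0
tcp [568.5 348.4  41.7] yaw 2.696 centre 571.7 349.3 d 63.6 65.8 want 66 | move [3.2 0.9]
```

```bash
python3 -m inch '[{"gripper":1,"dx":0,"dy":0.001,"dz":-0.012,"wx":0,"wy":0,"wz":0},{"gripper":1,"dx":0,"dy":0.001,"dz":-0.024,"wx":0,"wy":0,"wz":0},{"gripper":1,"dx":0,"dy":0.001,"dz":-0.034,"wx":0,"wy":0,"wz":0},{"gripper":1,"dx":0,"dy":0.001,"dz":-0.036,"wx":0,"wy":0,"wz":0},{"gripper":1,"dx":0,"dy":0.001,"dz":-0.036,"wx":0,"wy":0,"wz":0}]' && python3 -c "
from h import *
ring([573,346,22],'w3',66)"
```

```text
clock: 1.97
eef_pos: [569.7, 350.0, 8.4]
eef_rot: [-3.14, -0.001, 2.696]
wrist_force: [0.4, -0.5, -1.3]
finger_gap: 94.1
finger_force: 0.0
tcp [569.7 350.    8.4] yaw 2.696 centre 572.0 349.1 d 63.9 64.2 want 66 | move [ 2.3 -0.9]
```

```bash
python3 -m inch '[{"gripper":1,"dx":0.002,"dy":-0.001,"dz":-0.003,"wx":0,"wy":0,"wz":0},{"gripper":1,"dx":0.002,"dy":-0.001,"dz":-0.005,"wx":0,"wy":0,"wz":0},{"gripper":0.4,"dx":0.002,"dy":-0.001,"dz":-0.005,"wx":0,"wy":0,"wz":0},{"gripper":0.4,"dx":0.002,"dy":-0.001,"dz":-0.005,"wx":0,"wy":0,"wz":0},{"gripper":0.4,"dx":0.002,"dy":-0.001,"dz":-0.005,"wx":0,"wy":0,"wz":0}]' 35 && python3 -m inch '[{"gripper":0.4,"dx":0,"dy":0,"dz":0,"wx":0,"wy":0,"wz":0},{"gripper":0.4,"dx":0,"dy":0,"dz":0,"wx":0,"wy":0,"wz":0},{"gripper":0.4,"dx":0,"dy":0,"dz":0,"wx":0,"wy":0,"wz":0},{"gripper":0.4,"dx":0,"dy":0,"dz":0,"wx":0,"wy":0,"wz":0},{"gripper":0.4,"dx":0,"dy":0,"dz":0,"wx":0,"wy":0,"wz":0}]'
```

```text
clock: 2.43
eef_pos: [572.2, 349.3, 4.6]
eef_rot: [3.141, 0.0, 2.696]
wrist_force: [0.3, -0.1, -0.1]
finger_gap: 77.6
finger_force: 0.0
clock: 2.85
eef_pos: [572.1, 349.2, 4.6]
eef_rot: [-3.142, 0.0, 2.696]
wrist_force: [-1.4, -1.6, 1.7]
finger_gap: 64.6
finger_force: 34.8
```

```bash
python3 -m inch '[{"gripper":0.4,"dx":0,"dy":0,"dz":0.01,"wx":0,"wy":0,"wz":0},{"gripper":0.4,"dx":0,"dy":0,"dz":0.04,"wx":0,"wy":0,"wz":0},{"gripper":0.4,"dx":0,"dy":0,"dz":0.075,"wx":0,"wy":0,"wz":0},{"gripper":0.4,"dx":-0.002,"dy":-0.01,"dz":0.11,"wx":0,"wy":0,"wz":0},{"gripper":0.4,"dx":-0.008,"dy":-0.04,"dz":0.13,"wx":0,"wy":0,"wz":0}]' && python3 -m inch '[{"gripper":0.4,"dx":-0.007,"dy":-0.035,"dz":0,"wx":0,"wy":0,"wz":0},{"gripper":0.4,"dx":-0.014,"dy":-0.07,"dz":0,"wx":0,"wy":0,"wz":0},{"gripper":0.4,"dx":-0.021,"dy":-0.105,"dz":0,"wx":0,"wy":0,"wz":0},{"gripper":0.4,"dx":-0.028,"dy":-0.14,"dz":0,"wx":0,"wy":0,"wz":0},{"gripper":0.4,"dx":-0.032,"dy":-0.165,"dz":0,"wx":0,"wy":0,"wz":0}]' && python3 -m inch '[{"gripper":0.4,"dx":-0.007,"dy":-0.035,"dz":0,"wx":0,"wy":0,"wz":0},{"gripper":0.4,"dx":-0.014,"dy":-0.07,"dz":0,"wx":0,"wy":0,"wz":0},{"gripper":0.4,"dx":-0.021,"dy":-0.105,"dz":0,"wx":0,"wy":0,"wz":0},{"gripper":0.4,"dx":-0.026,"dy":-0.13,"dz":0,"wx":0,"wy":0,"wz":0},{"gripper":0.4,"dx":-0.026,"dy":-0.13,"dz":0,"wx":0,"wy":0,"wz":0}]' && python3 -c "
from h import *
print(manip.read_state()['eef_pos'])
cv2.imwrite('pics/w4.png',manip.camera('wrist'))"
```

```text
clock: 3.27
eef_pos: [564.7, 311.7, 138.7]
eef_rot: [3.137, 0.003, 2.698]
wrist_force: [0.5, -1.0, -2.2]
finger_gap: 64.6
finger_force: 34.7
clock: 3.68
eef_pos: [531.1, 141.9, 134.9]
eef_rot: [-3.141, -0.0, 2.695]
wrist_force: [0.9, -0.2, -3.3]
finger_gap: 64.5
finger_force: 34.7
clock: 4.1
eef_pos: [505.3, 10.6, 134.9]
eef_rot: [-3.141, 0.0, 2.692]
wrist_force: [-0.8, 0.4, -2.8]
finger_gap: 64.8
finger_force: 34.7
[505.27383949  10.63433909 134.92786483]
```

View pics/w4.png

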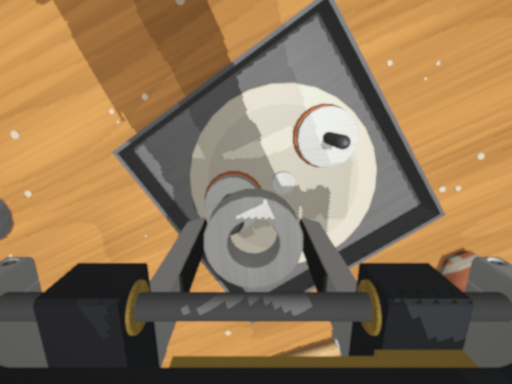

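The held ring is at (253,238), the thin post at (336,140), and the thick holder is hidden behind the ring around (232,190). I step back so that both the ring and the thick post show.

```bash
python3 -m inch '[{"gripper":0.4,"dx":0.025,"dy":-0.022,"dz":0,"wx":0,"wy":0,"wz":0},{"gripper":0.4,"dx":0.05,"dy":-0.044,"dz":0,"wx":0,"wy":0,"wz":0},{"gripper":0.4,"dx":0.069,"dy":-0.06,"dz":0,"wx":0,"wy":0,"wz":0},{"gripper":0.4,"dx":0.069,"dy":-0.06,"dz":0,"wx":0,"wy":0,"wz":0},{"gripper":0.4,"dx":0.069,"dy":-0.06,"dz":0,"wx":0,"wy":0,"wz":0}]' && python3 -c "
from h import *
s=manip.read_state();np.savez('w5.npz',p=s['eef_pos'],r=s['eef_rot'])
print(s['eef_pos']);cv2.imwrite('pics/w5.png',manip.camera('wrist'))"
```

```text
clock: 4.57
eef_pos: [575.4, -45.5, 134.0]
eef_rot: [-3.142, -0.001, 2.695]
wrist_force: [0.4, -0.0, -4.7]
finger_gap: 64.7
finger_force: 34.7
[575.43615601 -45.51307405 134.02316509]
```

View pics/w5.png

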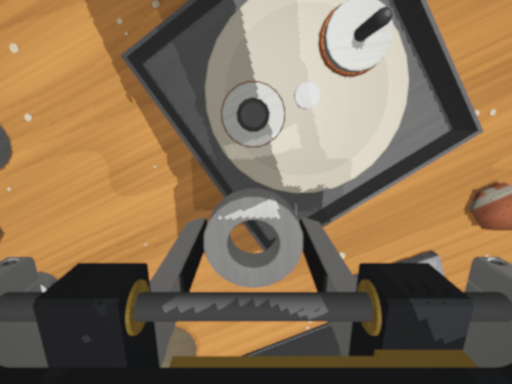

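The thick post is at (253,115) inside its grey foot, the thin post top is near (385,15), and the ring is in hand at (253,238). Now I compute positions.

```bash
cat >> h.py <<'E'
def calpose(p,r):
    c=manip.camera_info("wrist");T=np.array(c["tool_from_camera"]);Rt=Ro.from_euler('xyz',r).as_matrix()
    W=Rt@T[:3,:3];o=Rt@T[:3,3]+p
    return np.array(c["camera_matrix"]),W.T,-W.T@o
E
python3 - <<'E'
from h import *
d=np.load('w5.npz');cal=calpose(d['p'],d['r']);im=cv2.imread('pics/w5.png');g=cv2.cvtColor(im,cv2.COLOR_BGR2GRAY);hsv=cv2.cvtColor(im,cv2.COLOR_BGR2HSV)
p=d['p'];print(p.round(1),d['r'].round(4))
w=g[95:135,233:273];print(w[20,::3],w[::3,20])
m=((g<75)*255).astype(np.uint8);m[:,:228]=0;m[:,278:]=0;m[:90]=0;m[140:]=0
cs,_=cv2.findContours(m,cv2.RETR_EXTERNAL,cv2.CHAIN_APPROX_NONE);c=max(cs,key=cv2.contourArea)
(e,ax,_)=cv2.fitEllipse(c);print("post px",e,ax)
for z in(52,77,102):
    q=[ray(cal,k[0],z)[:2] for k in c];print(z,ray(cal,e,z).round(1),cv2.fitEllipse(np.array(q,np.float32))[1])
zt=p[2]-4.6+22
for u in[(204,238),(302,238),(253,190),(253,287)]:print("ring edge",u,(ray(cal,u,zt)-p).round(1))
print("tcp ring top centre px",proj(cal,[p[0],p[1],zt]))
Rt=Ro.from_euler('xyz',d['r']).as_matrix()
for u in[(204,238),(302,238),(253,190),(253,287)]:print("tool",(Rt.T@(ray(cal,u,zt)-p)).round(1))
print("thin top",ray(cal,(386,14),102).round(1))
a=Rt.T@(ray(cal,e,102)-p)
print("foot edges tool",[(Rt.T@(ray(cal,u,52)-p)).round(1) for u in[(222,114),(285,114),(253,81),(253,147)]],a.round(1))
E
```

```text
[575.4 -45.5 134. ] [-3.1415e+00 -9.0000e-04  2.6953e+00]
[138 113  47  70  68  68  68  67  69  69  68  51 159 215] [140  65  54  68  68  67  67  68  68  68  68  49  90 144]
post px (252.357666015625, 114.385986328125) (30.140745162963867, 31.967294692993164)
52 [502.8 -11.   52. ] (27.60710334777832, 28.2096004486084)
77 [502.9 -11.   77. ] (24.953950881958008, 25.498550415039062)
102 [503.  -10.9 102. ] (22.30079460144043, 22.787490844726562)
ring edge (204, 238) [-16.9 -26.3  17.4]
ring edge (302, 238) [10.2 30.3 17.4]
ring edge (253, 190) [-32.1  15.8  17.4]
ring edge (253, 287) [ 29.2 -13.6  17.4]
tcp ring top centre px [252.3805636 243.513322 ]
tool [  3.9 -31.  -17.4]
tool [  3.9  31.8 -17.4]
tool [ 35.8   0.4 -17.4]
tool [-32.2   0.4 -17.4]
thin top [483.1  98.8 102. ]
foot edges tool [array([ 80.7, -28. ,  82.1]), array([80.6, 29.7, 82.1]), array([108.9,   0.4,  82.1]), array([50.6,  0.4, 82.1])] [80.2 -0.1 32.1]
```

Thick post is at (503,-11) and thin at about (483,99). The top camera reads about 4.5 mm low in y. Now above the thick post.

```bash
python3 -m inch '[{"gripper":0.4,"dx":-0.027,"dy":0.013,"dz":0,"wx":0,"wy":0,"wz":0},{"gripper":0.4,"dx":-0.054,"dy":0.026,"dz":0,"wx":0,"wy":0,"wz":0},{"gripper":0.4,"dx":-0.0715,"dy":0.034,"dz":0,"wx":0,"wy":0,"wz":0},{"gripper":0.4,"dx":-0.0715,"dy":0.034,"dz":-0.01,"wx":0,"wy":0,"wz":0},{"gripper":0.4,"dx":-0.0715,"dy":0.034,"dz":-0.018,"wx":0,"wy":0,"wz":0}]' && python3 -c "
from h import *
for i in range(3):
    s=manip.read_state();im=manip.camera('wrist');print(s['eef_pos'].round(1))
cv2.imwrite('pics/w6.png',im[150:320,150:360].repeat(3,0).repeat(3,1))"
```

```text
clock: 5.03
eef_pos: [503.2, -10.6, 116.7]
eef_rot: [3.141, 0.001, 2.698]
wrist_force: [0.7, -0.0, -4.5]
finger_gap: 64.7
finger_force: 34.7
[503.2 -10.6 116.7]
[503.  -11.  114.8]
[503.2 -11.3 115.2]
```

View pics/w6.png

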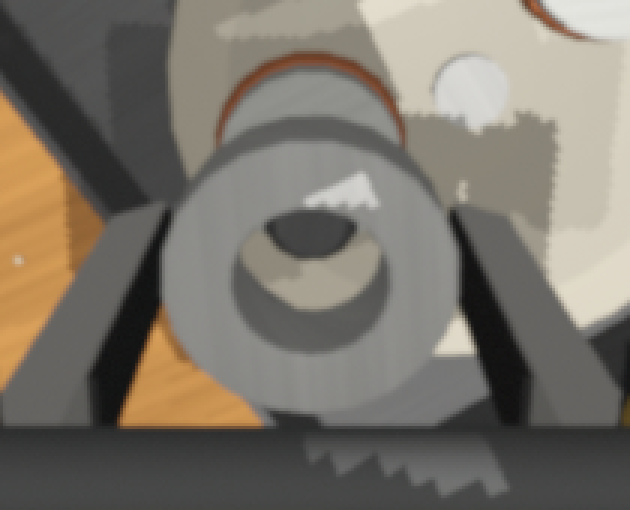

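The post (312,235 in the crop) and the ring hole (311,278) share the same column and the measured poses agree. I lower the ring with a pause near the foot.

```bash
python3 -m inch '[{"gripper":0.4,"dx":0,"dy":0,"dz":-0.008,"wx":0,"wy":0,"wz":0},{"gripper":0.4,"dx":0,"dy":0,"dz":-0.016,"wx":0,"wy":0,"wz":0},{"gripper":0.4,"dx":0,"dy":0,"dz":-0.024,"wx":0,"wy":0,"wz":0},{"gripper":0.4,"dx":0,"dy":0,"dz":-0.032,"wx":0,"wy":0,"wz":0},{"gripper":0.4,"dx":0,"dy":0,"dz":-0.040,"wx":0,"wy":0,"wz":0}]' && python3 -m inch '[{"gripper":0.4,"dx":0,"dy":0,"dz":-0.005,"wx":0,"wy":0,"wz":0},{"gripper":0.4,"dx":0,"dy":0,"dz":-0.010,"wx":0,"wy":0,"wz":0},{"gripper":0.4,"dx":0,"dy":0,"dz":-0.014,"wx":0,"wy":0,"wz":0},{"gripper":0.4,"dx":0,"dy":0,"dz":-0.015,"wx":0,"wy":0,"wz":0},{"gripper":0.4,"dx":0,"dy":0,"dz":-0.015,"wx":0,"wy":0,"wz":0}]'
```

```text
clock: 5.6
eef_pos: [503.5, -11.8, 75.3]
eef_rot: [-3.141, -0.001, 2.696]
wrist_force: [0.0, 0.9, -3.1]
finger_gap: 64.7
finger_force: 34.7
clock: 6.02
eef_pos: [503.6, -11.8, 61.3]
eef_rot: [-3.142, -0.0, 2.696]
wrist_force: [1.0, -0.1, -3.6]
finger_gap: 64.8
finger_force: 34.7
```

```bash
python3 -m inch '[{"gripper":0.4,"dx":0,"dy":0,"dz":-0.001,"wx":0,"wy":0,"wz":0},{"gripper":0.4,"dx":0,"dy":0,"dz":-0.002,"wx":0,"wy":0,"wz":0},{"gripper":0.4,"dx":0,"dy":0,"dz":-0.003,"wx":0,"wy":0,"wz":0},{"gripper":0.4,"dx":0,"dy":0,"dz":-0.004,"wx":0,"wy":0,"wz":0},{"gripper":0.4,"dx":0,"dy":0,"dz":-0.004,"wx":0,"wy":0,"wz":0}]' && python3 -m inch '[{"gripper":0.4,"dx":0,"dy":0,"dz":-0.0005,"wx":0,"wy":0,"wz":0},{"gripper":0.4,"dx":0,"dy":0,"dz":-0.0005,"wx":0,"wy":0,"wz":0},{"gripper":0.4,"dx":0,"dy":0,"dz":-0.001,"wx":0,"wy":0,"wz":0},{"gripper":0.4,"dx":0,"dy":0,"dz":-0.001,"wx":0,"wy":0,"wz":0},{"gripper":0.4,"dx":0,"dy":0,"dz":-0.001,"wx":0,"wy":0,"wz":0}]'
```

```text
clock: 6.43
eef_pos: [503.6, -11.7, 57.3]
eef_rot: [-3.142, -0.0, 2.696]
wrist_force: [-0.1, 0.2, -4.1]
finger_gap: 65.0
finger_force: 34.7
clock: 6.85
eef_pos: [503.7, -11.8, 56.5]
eef_rot: [3.142, 0.0, 2.696]
wrist_force: [-0.8, 0.6, -1.8]
finger_gap: 64.6
finger_force: 34.8
```

```bash
python3 -m inch '[{"gripper":0.4,"dx":0,"dy":0,"dz":-0.0003,"wx":0,"wy":0,"wz":0},{"gripper":0.4,"dx":0,"dy":0,"dz":-0.0006,"wx":0,"wy":0,"wz":0},{"gripper":0.4,"dx":0,"dy":0,"dz":-0.0006,"wx":0,"wy":0,"wz":0},{"gripper":0.4,"dx":0,"dy":0,"dz":-0.0006,"wx":0,"wy":0,"wz":0},{"gripper":0.4,"dx":0,"dy":0,"dz":-0.0006,"wx":0,"wy":0,"wz":0}]'
```

```text
clock: 7.27
eef_pos: [503.7, -11.8, 56.5]
eef_rot: [3.142, 0.0, 2.696]
wrist_force: [-4.4, 0.3, 7.6]
finger_gap: 64.8
finger_force: 34.8
```

Contact at +7.6 N, so I release and rise, then head for the narrow big-hole weight on the right.

```bash
python3 -m inch '[{"gripper":1,"dx":0,"dy":0,"dz":0,"wx":0,"wy":0,"wz":0},{"gripper":1,"dx":0,"dy":0,"dz":0,"wx":0,"wy":0,"wz":0},{"gripper":1,"dx":0,"dy":0,"dz":0,"wx":0,"wy":0,"wz":0},{"gripper":1,"dx":0,"dy":0,"dz":0,"wx":0,"wy":0,"wz":0},{"gripper":1,"dx":0,"dy":0,"dz":0,"wx":0,"wy":0,"wz":0}]' && python3 -m inch '[{"gripper":1,"dx":0,"dy":0,"dz":0.01,"wx":0,"wy":0,"wz":0},{"gripper":1,"dx":0,"dy":0,"dz":0.035,"wx":0,"wy":0,"wz":0},{"gripper":1,"dx":0,"dy":0,"dz":0.07,"wx":0,"wy":0,"wz":0},{"gripper":1,"dx":0.004,"dy":-0.018,"dz":0.08,"wx":0,"wy":0,"wz":0},{"gripper":1,"dx":0.012,"dy":-0.052,"dz":0.08,"wx":0,"wy":0,"wz":0}]' && python3 -m inch '[{"gripper":1,"dx":0.008,"dy":-0.036,"dz":0,"wx":0,"wy":0,"wz":0},{"gripper":1,"dx":0.016,"dy":-0.072,"dz":0,"wx":0,"wy":0,"wz":0},{"gripper":1,"dx":0.025,"dy":-0.108,"dz":0,"wx":0,"wy":0,"wz":0},{"gripper":1,"dx":0.033,"dy":-0.144,"dz":0,"wx":0,"wy":0,"wz":0},{"gripper":1,"dx":0.04,"dy":-0.18,"dz":0,"wx":0,"wy":0,"wz":0}]' && python3 -m inch '[{"gripper":1,"dx":0.008,"dy":-0.036,"dz":-0.01,"wx":0,"wy":0,"wz":0},{"gripper":1,"dx":0.016,"dy":-0.072,"dz":-0.02,"wx":0,"wy":0,"wz":0},{"gripper":1,"dx":0.025,"dy":-0.1,"dz":-0.03,"wx":0,"wy":0,"wz":0},{"gripper":1,"dx":0.028,"dy":-0.111,"dz":-0.03,"wx":0,"wy":0,"wz":0},{"gripper":1,"dx":0.028,"dy":-0.111,"dz":-0.03,"wx":0,"wy":0,"wz":0}]' && python3 -c "
from h import *
ring([584,-355,22],'w7',54)"
```

```text
clock: 7.68
eef_pos: [503.7, -11.8, 55.8]
eef_rot: [3.142, 0.0, 2.696]
wrist_force: [-0.2, -0.3, -0.4]
finger_gap: 92.9
finger_force: 0.0
clock: 8.1
eef_pos: [517.0, -62.6, 140.1]
eef_rot: [3.14, 0.005, 2.699]
wrist_force: [0.4, -0.2, 0.6]
finger_gap: 94.0
finger_force: 0.0
clock: 8.52
eef_pos: [555.8, -245.7, 136.7]
eef_rot: [-3.142, 0.001, 2.696]
wrist_force: [0.7, -0.2, 0.6]
finger_gap: 93.6
finger_force: 0.0
clock: 8.93
eef_pos: [583.2, -357.0, 105.2]
eef_rot: [-3.142, -0.001, 2.693]
wrist_force: [-0.9, -0.4, 0.2]
finger_gap: 93.9
finger_force: 0.0
tcp [ 583.2 -357.   105.2] yaw 2.693 centre 582.4 -355.4 d 52.2 52.3 want 54 | move [-0.8  1.7]
```

```bash
python3 -m inch '[{"gripper":1,"dx":-0.001,"dy":0.0015,"dz":-0.025,"wx":0,"wy":0,"wz":0},{"gripper":1,"dx":-0.001,"dy":0.0015,"dz":-0.05,"wx":0,"wy":0,"wz":0},{"gripper":1,"dx":-0.001,"dy":0.0015,"dz":-0.072,"wx":0,"wy":0,"wz":0},{"gripper":1,"dx":-0.001,"dy":0.0015,"dz":-0.086,"wx":0,"wy":0,"wz":0},{"gripper":1,"dx":-0.001,"dy":0.0015,"dz":-0.09,"wx":0,"wy":0,"wz":0}]' && python3 -c "
from h import *
ring([584,-355,22],'w7',54)"
```

```text
clock: 9.4
eef_pos: [582.0, -351.7, 14.2]
eef_rot: [3.141, -0.003, 2.697]
wrist_force: [0.3, -0.2, -0.3]
finger_gap: 93.9
finger_force: 0.0
tcp [ 582.  -351.7   14.2] yaw 2.697 centre 581.9 -355.1 d 52.1 52.6 want 54 | move [-0.2 -3.4]
```

```bash
python3 -m inch '[{"gripper":1,"dx":0,"dy":0,"dz":-0.006,"wx":0,"wy":0,"wz":0},{"gripper":1,"dx":0,"dy":0,"dz":-0.0105,"wx":0,"wy":0,"wz":0},{"gripper":0.3,"dx":0,"dy":0,"dz":-0.0105,"wx":0,"wy":0,"wz":0},{"gripper":0.3,"dx":0,"dy":0,"dz":-0.0105,"wx":0,"wy":0,"wz":0},{"gripper":0.3,"dx":0,"dy":0,"dz":-0.0105,"wx":0,"wy":0,"wz":0}]' && python3 -m inch '[{"gripper":0.3,"dx":0,"dy":0,"dz":0,"wx":0,"wy":0,"wz":0},{"gripper":0.3,"dx":0,"dy":0,"dz":0,"wx":0,"wy":0,"wz":0},{"gripper":0.3,"dx":0,"dy":0,"dz":0,"wx":0,"wy":0,"wz":0},{"gripper":0.3,"dx":0,"dy":0,"dz":0,"wx":0,"wy":0,"wz":0},{"gripper":0.3,"dx":0,"dy":0,"dz":0,"wx":0,"wy":0,"wz":0}]'
```

```text
clock: 9.87
eef_pos: [582.9, -353.4, 6.0]
eef_rot: [-3.141, 0.001, 2.696]
wrist_force: [-1.0, 0.2, 0.2]
finger_gap: 77.4
finger_force: 0.0
clock: 10.28
eef_pos: [582.7, -353.5, 5.6]
eef_rot: [-3.141, 0.0, 2.696]
wrist_force: [-1.6, -1.2, 1.4]
finger_gap: 53.2
finger_force: 35.0
```

```bash
python3 -m inch '[{"gripper":0.3,"dx":0,"dy":0,"dz":0.01,"wx":0,"wy":0,"wz":0},{"gripper":0.3,"dx":0,"dy":0,"dz":0.04,"wx":0,"wy":0,"wz":0},{"gripper":0.3,"dx":0,"dy":0,"dz":0.075,"wx":0,"wy":0,"wz":0},{"gripper":0.3,"dx":-0.003,"dy":0.01,"dz":0.11,"wx":0,"wy":0,"wz":0},{"gripper":0.3,"dx":-0.01,"dy":0.04,"dz":0.13,"wx":0,"wy":0,"wz":0}]' && python3 -m inch '[{"gripper":0.3,"dx":-0.008,"dy":0.035,"dz":0,"wx":0,"wy":0,"wz":0},{"gripper":0.3,"dx":-0.016,"dy":0.07,"dz":0,"wx":0,"wy":0,"wz":0},{"gripper":0.3,"dx":-0.024,"dy":0.105,"dz":0,"wx":0,"wy":0,"wz":0},{"gripper":0.3,"dx":-0.032,"dy":0.14,"dz":0,"wx":0,"wy":0,"wz":0},{"gripper":0.3,"dx":-0.04,"dy":0.175,"dz":0,"wx":0,"wy":0,"wz":0}]' && python3 -m inch '[{"gripper":0.3,"dx":-0.008,"dy":0.035,"dz":0,"wx":0,"wy":0,"wz":0},{"gripper":0.3,"dx":-0.016,"dy":0.07,"dz":0,"wx":0,"wy":0,"wz":0},{"gripper":0.3,"dx":-0.024,"dy":0.105,"dz":0,"wx":0,"wy":0,"wz":0},{"gripper":0.3,"dx":-0.029,"dy":0.127,"dz":0,"wx":0,"wy":0,"wz":0},{"gripper":0.3,"dx":-0.029,"dy":0.127,"dz":-0.01,"wx":0,"wy":0,"wz":0}]' && python3 -c "
from h import *
for i in range(3):
    s=manip.read_state();im=manip.camera('wrist');print(s['eef_pos'].round(1))
cv2.imwrite('pics/w8.png',im[150:320,150:360].repeat(3,0).repeat(3,1))"
```

```text
clock: 10.7
eef_pos: [573.1, -315.7, 139.6]
eef_rot: [-3.141, 0.005, 2.693]
wrist_force: [0.8, 0.5, -2.2]
finger_gap: 53.5
finger_force: 35.0
clock: 11.12
eef_pos: [531.8, -136.5, 135.8]
eef_rot: [3.141, -0.0, 2.696]
wrist_force: [-0.2, -0.4, -2.4]
finger_gap: 53.3
finger_force: 35.0
clock: 11.53
eef_pos: [503.5, -7.8, 127.3]
eef_rot: [3.14, 0.002, 2.699]
wrist_force: [0.1, 0.5, -1.8]
finger_gap: 53.3
finger_force: 35.0
[503.5  -7.8 127.3]
[502.9  -9.5 124.4]
[503.  -10.6 124.7]
```

View pics/w8.png

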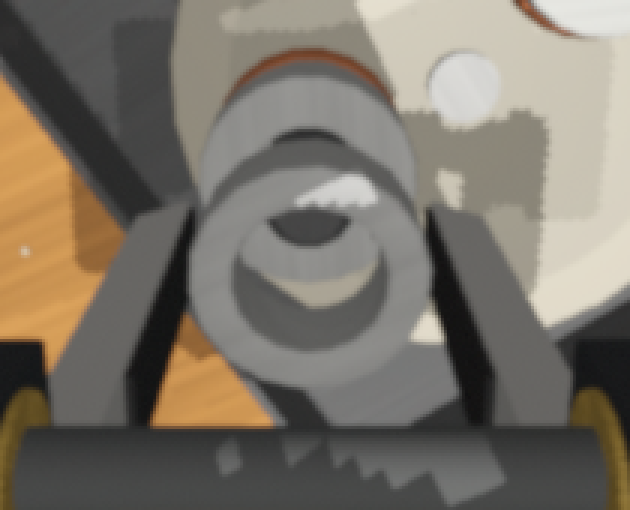

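The wide weight lies flat on the foot (308,150 in the crop). The held narrow ring (310,275) is aligned with the post (309,225). I lower it to about 4 mm above rest, then creep.

```bash
python3 -m inch '[{"gripper":0.3,"dx":0,"dy":-0.0005,"dz":-0.009,"wx":0,"wy":0,"wz":0},{"gripper":0.3,"dx":0,"dy":-0.0005,"dz":-0.018,"wx":0,"wy":0,"wz":0},{"gripper":0.3,"dx":0,"dy":-0.0005,"dz":-0.027,"wx":0,"wy":0,"wz":0},{"gripper":0.3,"dx":0,"dy":-0.0005,"dz":-0.035,"wx":0,"wy":0,"wz":0},{"gripper":0.3,"dx":0,"dy":-0.0005,"dz":-0.040,"wx":0,"wy":0,"wz":0}]' && python3 -m inch '[{"gripper":0.3,"dx":0,"dy":0,"dz":-0.001,"wx":0,"wy":0,"wz":0},{"gripper":0.3,"dx":0,"dy":0,"dz":-0.002,"wx":0,"wy":0,"wz":0},{"gripper":0.3,"dx":0,"dy":0,"dz":-0.003,"wx":0,"wy":0,"wz":0},{"gripper":0.3,"dx":0,"dy":0,"dz":-0.0035,"wx":0,"wy":0,"wz":0},{"gripper":0.3,"dx":0,"dy":0,"dz":-0.0035,"wx":0,"wy":0,"wz":0}]'
```

```text
clock: 12.1
eef_pos: [503.2, -12.1, 83.8]
eef_rot: [-3.141, -0.002, 2.695]
wrist_force: [0.7, 0.5, -1.5]
finger_gap: 53.6
finger_force: 35.0
clock: 12.52
eef_pos: [503.8, -11.8, 82.0]
eef_rot: [3.141, 0.0, 2.696]
wrist_force: [0.4, -0.9, -3.7]
finger_gap: 53.6
finger_force: 35.0
```

```bash
python3 -m inch '[{"gripper":0.3,"dx":0,"dy":0,"dz":-0.0005,"wx":0,"wy":0,"wz":0},{"gripper":0.3,"dx":0,"dy":0,"dz":-0.001,"wx":0,"wy":0,"wz":0},{"gripper":0.3,"dx":0,"dy":0,"dz":-0.0015,"wx":0,"wy":0,"wz":0},{"gripper":0.3,"dx":0,"dy":0,"dz":-0.002,"wx":0,"wy":0,"wz":0},{"gripper":0.3,"dx":0,"dy":0,"dz":-0.002,"wx":0,"wy":0,"wz":0}]'; python3 -m inch '[{"gripper":0.3,"dx":0,"dy":0,"dz":-0.0003,"wx":0,"wy":0,"wz":0},{"gripper":0.3,"dx":0,"dy":0,"dz":-0.0006,"wx":0,"wy":0,"wz":0},{"gripper":0.3,"dx":0,"dy":0,"dz":-0.0006,"wx":0,"wy":0,"wz":0},{"gripper":0.3,"dx":0,"dy":0,"dz":-0.0006,"wx":0,"wy":0,"wz":0},{"gripper":0.3,"dx":0,"dy":0,"dz":-0.0006,"wx":0,"wy":0,"wz":0}]'
```

```text
clock: 12.93
eef_pos: [503.6, -11.7, 79.8]
eef_rot: [-3.142, -0.0, 2.696]
wrist_force: [-0.4, 0.5, -2.4]
finger_gap: 53.3
finger_force: 35.0
clock: 13.35
eef_pos: [503.7, -11.8, 79.5]
eef_rot: [3.142, 0.0, 2.696]
wrist_force: [-3.1, 1.1, 3.9]
finger_gap: 54.0
finger_force: 35.0
```

```bash
python3 -m inch '[{"gripper":1,"dx":0,"dy":0,"dz":0,"wx":0,"wy":0,"wz":0},{"gripper":1,"dx":0,"dy":0,"dz":0,"wx":0,"wy":0,"wz":0},{"gripper":1,"dx":0,"dy":0,"dz":0,"wx":0,"wy":0,"wz":0},{"gripper":1,"dx":0,"dy":0,"dz":0,"wx":0,"wy":0,"wz":0},{"gripper":1,"dx":0,"dy":0,"dz":0,"wx":0,"wy":0,"wz":0}]' && python3 -m inch '[{"gripper":1,"dx":0,"dy":0,"dz":0.01,"wx":0,"wy":0,"wz":0},{"gripper":1,"dx":0,"dy":0,"dz":0.03,"wx":0,"wy":0,"wz":0},{"gripper":1,"dx":0,"dy":0,"dz":0.05,"wx":0,"wy":0,"wz":0},{"gripper":1,"dx":-0.006,"dy":-0.018,"dz":0.055,"wx":0,"wy":0,"wz":0},{"gripper":1,"dx":-0.018,"dy":-0.05,"dz":0.055,"wx":0,"wy":0,"wz":0}]' && python3 -m inch '[{"gripper":1,"dx":-0.013,"dy":-0.035,"dz":0,"wx":0,"wy":0,"wz":0},{"gripper":1,"dx":-0.026,"dy":-0.07,"dz":0,"wx":0,"wy":0,"wz":0},{"gripper":1,"dx":-0.039,"dy":-0.105,"dz":0,"wx":0,"wy":0,"wz":0},{"gripper":1,"dx":-0.052,"dy":-0.14,"dz":0,"wx":0,"wy":0,"wz":0},{"gripper":1,"dx":-0.065,"dy":-0.175,"dz":-0.01,"wx":0,"wy":0,"wz":0}]' && python3 -m inch '[{"gripper":1,"dx":-0.01,"dy":-0.03,"dz":-0.01,"wx":0,"wy":0,"wz":0},{"gripper":1,"dx":-0.02,"dy":-0.055,"dz":-0.02,"wx":0,"wy":0,"wz":0},{"gripper":1,"dx":-0.023,"dy":-0.063,"dz":-0.025,"wx":0,"wy":0,"wz":0},{"gripper":1,"dx":-0.023,"dy":-0.063,"dz":-0.025,"wx":0,"wy":0,"wz":0},{"gripper":1,"dx":-0.023,"dy":-0.063,"dz":-0.025,"wx":0,"wy":0,"wz":0}]' && python3 -c "
from h import *
ring([397,-300,22],'w9',66)"
```

```text
clock: 13.77
eef_pos: [503.7, -11.8, 79.2]
eef_rot: [3.142, -0.0, 2.696]
wrist_force: [-0.9, -0.7, 0.3]
finger_gap: 83.6
finger_force: 0.0
clock: 14.18
eef_pos: [486.9, -60.9, 136.7]
eef_rot: [3.14, 0.004, 2.699]
wrist_force: [1.1, -1.5, -0.3]
finger_gap: 93.7
finger_force: 0.0
clock: 14.6
eef_pos: [420.5, -238.8, 126.5]
eef_rot: [-3.141, 0.004, 2.696]
wrist_force: [0.8, -0.2, 0.4]
finger_gap: 93.8
finger_force: 0.0
clock: 15.02
eef_pos: [397.8, -299.4, 99.7]
eef_rot: [3.141, -0.0, 2.695]
wrist_force: [-0.5, 0.9, 0.1]
finger_gap: 93.9
finger_force: 0.0
tcp [ 397.8 -299.4   99.7] yaw 2.695 centre 396.7 -300.3 d 63.9 64.2 want 66 | move [-1.1 -0.9]
```

```bash
python3 -m inch '[{"gripper":1,"dx":-0.001,"dy":-0.001,"dz":-0.025,"wx":0,"wy":0,"wz":0},{"gripper":1,"dx":-0.001,"dy":-0.001,"dz":-0.05,"wx":0,"wy":0,"wz":0},{"gripper":1,"dx":-0.001,"dy":-0.001,"dz":-0.07,"wx":0,"wy":0,"wz":0},{"gripper":1,"dx":-0.001,"dy":-0.001,"dz":-0.082,"wx":0,"wy":0,"wz":0},{"gripper":1,"dx":-0.001,"dy":-0.001,"dz":-0.086,"wx":0,"wy":0,"wz":0}]' && python3 -m inch '[{"gripper":1,"dx":0,"dy":0,"dz":-0.005,"wx":0,"wy":0,"wz":0},{"gripper":1,"dx":0,"dy":0,"dz":-0.009,"wx":0,"wy":0,"wz":0},{"gripper":1,"dx":0,"dy":0,"dz":-0.009,"wx":0,"wy":0,"wz":0},{"gripper":1,"dx":0,"dy":0,"dz":-0.009,"wx":0,"wy":0,"wz":0},{"gripper":1,"dx":0,"dy":0,"dz":-0.009,"wx":0,"wy":0,"wz":0}]' && python3 -c "
from h import *
ring([397,-300,22],'w9',66)"
```

```text
clock: 15.48
eef_pos: [396.9, -299.1, 12.2]
eef_rot: [3.141, -0.002, 2.698]
wrist_force: [-0.2, 0.4, -0.3]
finger_gap: 93.9
finger_force: 0.0
clock: 15.9
eef_pos: [397.0, -300.9, 4.9]
eef_rot: [-3.141, 0.001, 2.696]
wrist_force: [0.3, 0.3, -0.5]
finger_gap: 93.9
finger_force: 0.0
tcp [ 397.  -300.9    4.9] yaw 2.696 centre 396.2 -300.0 d 64.0 64.7 want 66 | move [-0.8  0.9]
```

```bash
python3 -m inch '[{"gripper":1,"dx":-0.001,"dy":0.0005,"dz":0,"wx":0,"wy":0,"wz":0},{"gripper":0.4,"dx":-0.001,"dy":0.0005,"dz":0,"wx":0,"wy":0,"wz":0},{"gripper":0.4,"dx":-0.001,"dy":0.0005,"dz":0,"wx":0,"wy":0,"wz":0},{"gripper":0.4,"dx":-0.001,"dy":0.0005,"dz":0,"wx":0,"wy":0,"wz":0},{"gripper":0.4,"dx":-0.001,"dy":0.0005,"dz":0,"wx":0,"wy":0,"wz":0}]' 40 && python3 -m inch '[{"gripper":0.4,"dx":0,"dy":0,"dz":0,"wx":0,"wy":0,"wz":0},{"gripper":0.4,"dx":0,"dy":0,"dz":0,"wx":0,"wy":0,"wz":0},{"gripper":0.4,"dx":0,"dy":0,"dz":0,"wx":0,"wy":0,"wz":0},{"gripper":0.4,"dx":0,"dy":0,"dz":0,"wx":0,"wy":0,"wz":0},{"gripper":0.4,"dx":0,"dy":0,"dz":0,"wx":0,"wy":0,"wz":0}]'
```

```text
clock: 16.37
eef_pos: [395.7, -300.3, 4.3]
eef_rot: [-3.142, 0.0, 2.696]
wrist_force: [-0.2, 0.0, -0.2]
finger_gap: 70.7
finger_force: 0.0
clock: 16.78
eef_pos: [395.6, -300.3, 4.2]
eef_rot: [3.142, -0.0, 2.696]
wrist_force: [0.9, 0.3, 0.5]
finger_gap: 64.3
finger_force: 39.8
```

```bash
python3 -m inch '[{"gripper":0.4,"dx":0,"dy":0,"dz":0.01,"wx":0,"wy":0,"wz":0},{"gripper":0.4,"dx":0,"dy":0,"dz":0.04,"wx":0,"wy":0,"wz":0},{"gripper":0.4,"dx":0,"dy":0,"dz":0.075,"wx":0,"wy":0,"wz":0},{"gripper":0.4,"dx":0.004,"dy":0.01,"dz":0.11,"wx":0,"wy":0,"wz":0},{"gripper":0.4,"dx":0.016,"dy":0.04,"dz":0.13,"wx":0,"wy":0,"wz":0}]' && python3 -m inch '[{"gripper":0.4,"dx":0.015,"dy":0.033,"dz":0,"wx":0,"wy":0,"wz":0},{"gripper":0.4,"dx":0.03,"dy":0.066,"dz":0,"wx":0,"wy":0,"wz":0},{"gripper":0.4,"dx":0.045,"dy":0.1,"dz":0,"wx":0,"wy":0,"wz":0},{"gripper":0.4,"dx":0.06,"dy":0.135,"dz":0,"wx":0,"wy":0,"wz":0},{"gripper":0.4,"dx":0.075,"dy":0.17,"dz":0,"wx":0,"wy":0,"wz":0}]' && python3 -m inch '[{"gripper":0.4,"dx":0.015,"dy":0.033,"dz":0,"wx":0,"wy":0,"wz":0},{"gripper":0.4,"dx":0.03,"dy":0.066,"dz":0,"wx":0,"wy":0,"wz":0},{"gripper":0.4,"dx":0.045,"dy":0.1,"dz":0,"wx":0,"wy":0,"wz":0},{"gripper":0.4,"dx":0.06,"dy":0.135,"dz":0,"wx":0,"wy":0,"wz":0},{"gripper":0.4,"dx":0.067,"dy":0.154,"dz":0,"wx":0,"wy":0,"wz":0}]' && python3 -m inch '[{"gripper":0.4,"dx":0,"dy":0,"dz":0,"wx":0,"wy":0,"wz":0},{"gripper":0.4,"dx":0,"dy":0,"dz":0,"wx":0,"wy":0,"wz":0},{"gripper":0.4,"dx":0,"dy":0,"dz":0,"wx":0,"wy":0,"wz":0},{"gripper":0.4,"dx":0,"dy":0,"dz":0,"wx":0,"wy":0,"wz":0},{"gripper":0.4,"dx":0,"dy":0,"dz":0,"wx":0,"wy":0,"wz":0}]'
python3 - <<'E'
from h import *
s=manip.read_state();p=s['eef_pos'];cal=info('wrist');im=manip.camera('wrist');cv2.imwrite('pics/w10.png',im)
np.savez('w10.npz',p=p,r=s['eef_rot'])
g=cv2.cvtColor(im,cv2.COLOR_BGR2GRAY);u,v=proj(cal,[483,99,102]);print(p.round(1),u,v)
m=((g<85)*255).astype(np.uint8);k=np.zeros_like(m);cv2.circle(k,(int(u),int(v)),22,255,-1);m&=k
cs,_=cv2.findContours(m,cv2.RETR_EXTERNAL,cv2.CHAIN_APPROX_NONE)
for c in cs:
    if cv2.contourArea(c)>30:
        e,ax,_=cv2.fitEllipse(c);print(e,ax,ray(cal,e,102).round(1),ray(cal,e,52).round(1))
E
```

```text
clock: 17.2
eef_pos: [411.5, -262.3, 138.1]
eef_rot: [-3.14, 0.004, 2.693]
wrist_force: [2.0, -0.2, -4.6]
finger_gap: 64.2
finger_force: 39.8
clock: 17.62
eef_pos: [486.6, -88.4, 134.6]
eef_rot: [-3.142, -0.0, 2.696]
wrist_force: [-0.0, -0.2, -4.7]
finger_gap: 64.2
finger_force: 39.8
clock: 18.03
eef_pos: [554.1, 67.2, 134.4]
eef_rot: [3.141, -0.001, 2.698]
wrist_force: [0.0, -1.0, -4.6]
finger_gap: 64.2
finger_force: 39.8
clock: 18.45
eef_pos: [553.4, 62.8, 134.4]
eef_rot: [-3.141, -0.0, 2.694]
wrist_force: [0.1, 0.6, -5.0]
finger_gap: 64.4
finger_force: 39.8
[553.4  62.8 134.4] 255.36470559448867 115.92182216691634
(256.8930969238281, 114.99305725097656) (11.47948169708252, 12.381260871887207) [482.9 100.3 102. ] [483.2 100.9  52. ]
```

View pics/w10.png

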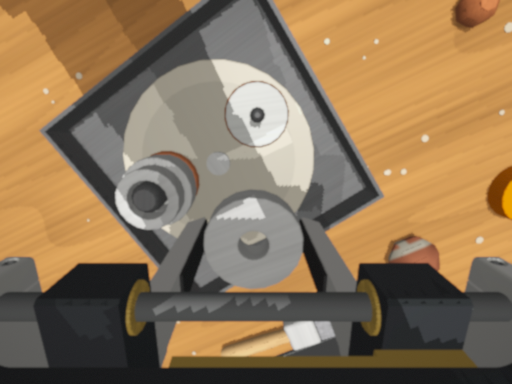

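The thin post is at (257,115) → (483,100.4), the held ring is at (253,241), and both big-hole weights are nested on the thick post at (150,198). I move above the thin post.

```bash
python3 -m inch '[{"gripper":0.4,"dx":-0.025,"dy":0.013,"dz":0,"wx":0,"wy":0,"wz":0},{"gripper":0.4,"dx":-0.05,"dy":0.027,"dz":0,"wx":0,"wy":0,"wz":0},{"gripper":0.4,"dx":-0.0695,"dy":0.037,"dz":0,"wx":0,"wy":0,"wz":0},{"gripper":0.4,"dx":-0.0695,"dy":0.037,"dz":-0.01,"wx":0,"wy":0,"wz":0},{"gripper":0.4,"dx":-0.0695,"dy":0.037,"dz":-0.018,"wx":0,"wy":0,"wz":0}]' && python3 -c "
from h import *
for i in range(5):
    s=manip.read_state();im=manip.camera('wrist');print(s['eef_pos'].round(1))
cv2.imwrite('pics/w11.png',im[150:320,150:360].repeat(3,0).repeat(3,1))"
```

```text
clock: 18.92
eef_pos: [483.9, 100.7, 116.4]
eef_rot: [3.141, 0.001, 2.696]
wrist_force: [-0.7, 0.5, -5.2]
finger_gap: 64.1
finger_force: 39.8
[483.9 100.7 116.4]
[483.7 100.3 114.6]
[483.9 100.2 115.1]
[484.4 100.2 115.7]
[484.6 100.2 116.1]
```

View pics/w11.png

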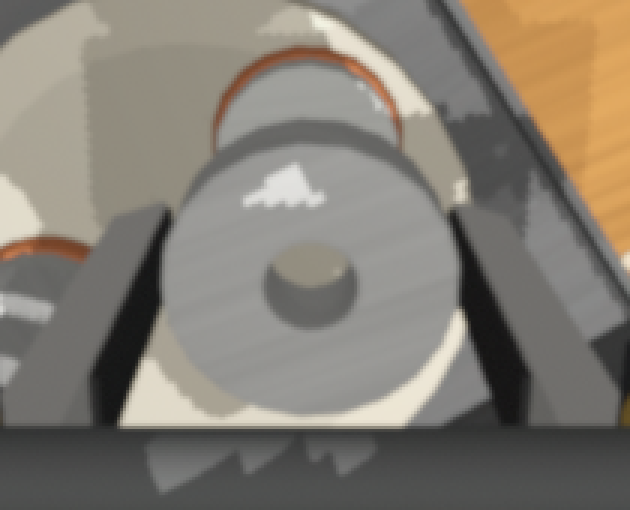

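The foot (308), ring (310) and hole (311) columns agree. The post is out of sight through this small hole, as the geometry predicts. I check the depth direction from the hole's near edge.

Run:
```python
from h import *
s=manip.read_state();p=s['eef_pos'];cal=info('wrist');Rt=Ro.from_euler('xyz',s['eef_rot']).as_matrix()
zt=p[2]-4.2+22;print(p.round(1))
for n,c in dict(hole_near=(311,329),ring_near=(310,413)).items():
    u=(150+c[0]/3,150+c[1]/3);print(n,(Rt.T@(ray(cal,u,zt)-p)).round(1))
print("post", (Rt.T@(np.array([483,100.4,102])-p)).round(1))
```

```text
[484.7 100.3 116.3]
hole_near [-11.4   0.8 -17.8]
ring_near [-32.5   0.6 -17.8]
post [ 1.6 -0.6 14.3]
```

```bash
python3 -m inch '[{"gripper":0.4,"dx":-0.0014,"dy":0.0004,"dz":0,"wx":0,"wy":0,"wz":0},{"gripper":0.4,"dx":-0.0014,"dy":0.0004,"dz":-0.006,"wx":0,"wy":0,"wz":0},{"gripper":0.4,"dx":-0.0014,"dy":0.0004,"dz":-0.012,"wx":0,"wy":0,"wz":0},{"gripper":0.4,"dx":-0.0014,"dy":0.0004,"dz":-0.018,"wx":0,"wy":0,"wz":0},{"gripper":0.4,"dx":-0.0014,"dy":0.0004,"dz":-0.022,"wx":0,"wy":0,"wz":0}]' && python3 -m inch '[{"gripper":0.4,"dx":0,"dy":0,"dz":-0.004,"wx":0,"wy":0,"wz":0},{"gripper":0.4,"dx":0,"dy":0,"dz":-0.008,"wx":0,"wy":0,"wz":0},{"gripper":0.4,"dx":0,"dy":0,"dz":-0.013,"wx":0,"wy":0,"wz":0},{"gripper":0.4,"dx":0,"dy":0,"dz":-0.016,"wx":0,"wy":0,"wz":0},{"gripper":0.4,"dx":0,"dy":0,"dz":-0.018,"wx":0,"wy":0,"wz":0}]'
```

```text
clock: 19.58
eef_pos: [482.4, 101.1, 93.1]
eef_rot: [-3.141, -0.001, 2.696]
wrist_force: [0.3, -0.9, -5.0]
finger_gap: 64.2
finger_force: 39.8
clock: 20.0
eef_pos: [482.6, 101.1, 75.7]
eef_rot: [-3.141, -0.0, 2.696]
wrist_force: [-0.6, -0.2, -6.0]
finger_gap: 64.5
finger_force: 39.8
```

No contact and the ring is over the post. I carry on down, slowly.

```bash
python3 -m inch '[{"gripper":0.4,"dx":0,"dy":0,"dz":-0.004,"wx":0,"wy":0,"wz":0},{"gripper":0.4,"dx":0,"dy":0,"dz":-0.008,"wx":0,"wy":0,"wz":0},{"gripper":0.4,"dx":0,"dy":0,"dz":-0.012,"wx":0,"wy":0,"wz":0},{"gripper":0.4,"dx":0,"dy":0,"dz":-0.015,"wx":0,"wy":0,"wz":0},{"gripper":0.4,"dx":0,"dy":0,"dz":-0.016,"wx":0,"wy":0,"wz":0}]' && python3 -m inch '[{"gripper":0.4,"dx":0,"dy":0,"dz":-0.0005,"wx":0,"wy":0,"wz":0},{"gripper":0.4,"dx":0,"dy":0,"dz":-0.001,"wx":0,"wy":0,"wz":0},{"gripper":0.4,"dx":0,"dy":0,"dz":-0.0015,"wx":0,"wy":0,"wz":0},{"gripper":0.4,"dx":0,"dy":0,"dz":-0.002,"wx":0,"wy":0,"wz":0},{"gripper":0.4,"dx":0,"dy":0,"dz":-0.002,"wx":0,"wy":0,"wz":0}]'
```

```text
clock: 20.42
eef_pos: [482.5, 101.1, 59.7]
eef_rot: [-3.141, -0.001, 2.696]
wrist_force: [0.4, 0.1, -5.1]
finger_gap: 64.4
finger_force: 39.8
clock: 20.83
eef_pos: [482.7, 101.1, 58.2]
eef_rot: [3.142, 0.0, 2.696]
wrist_force: [1.2, -0.3, -4.7]
finger_gap: 64.3
finger_force: 39.8
```

```bash
python3 -m inch '[{"gripper":0.4,"dx":0,"dy":0,"dz":-0.0005,"wx":0,"wy":0,"wz":0},{"gripper":0.4,"dx":0,"dy":0,"dz":-0.001,"wx":0,"wy":0,"wz":0},{"gripper":0.4,"dx":0,"dy":0,"dz":-0.0014,"wx":0,"wy":0,"wz":0},{"gripper":0.4,"dx":0,"dy":0,"dz":-0.0018,"wx":0,"wy":0,"wz":0},{"gripper":0.4,"dx":0,"dy":0,"dz":-0.0018,"wx":0,"wy":0,"wz":0}]'; python3 -m inch '[{"gripper":0.4,"dx":0,"dy":0,"dz":-0.0003,"wx":0,"wy":0,"wz":0},{"gripper":0.4,"dx":0,"dy":0,"dz":-0.0006,"wx":0,"wy":0,"wz":0},{"gripper":0.4,"dx":0,"dy":0,"dz":-0.0006,"wx":0,"wy":0,"wz":0},{"gripper":0.4,"dx":0,"dy":0,"dz":-0.0006,"wx":0,"wy":0,"wz":0},{"gripper":0.4,"dx":0,"dy":0,"dz":-0.0006,"wx":0,"wy":0,"wz":0}]'
```

```text
clock: 21.25
eef_pos: [482.7, 101.1, 56.4]
eef_rot: [-3.142, -0.0, 2.696]
wrist_force: [0.3, 0.3, -5.2]
finger_gap: 64.1
finger_force: 39.8
clock: 21.67
eef_pos: [482.8, 101.1, 56.2]
eef_rot: [3.142, 0.0, 2.696]
wrist_force: [-3.9, -1.0, 6.2]
finger_gap: 64.5
finger_force: 39.9
```

```bash
python3 -m inch '[{"gripper":1,"dx":0,"dy":0,"dz":0,"wx":0,"wy":0,"wz":0},{"gripper":1,"dx":0,"dy":0,"dz":0,"wx":0,"wy":0,"wz":0},{"gripper":1,"dx":0,"dy":0,"dz":0,"wx":0,"wy":0,"wz":0},{"gripper":1,"dx":0,"dy":0,"dz":0,"wx":0,"wy":0,"wz":0},{"gripper":1,"dx":0,"dy":0,"dz":0,"wx":0,"wy":0,"wz":0}]' && python3 -m inch '[{"gripper":1,"dx":0,"dy":0,"dz":0.01,"wx":0,"wy":0,"wz":0},{"gripper":1,"dx":0,"dy":0,"dz":0.035,"wx":0,"wy":0,"wz":0},{"gripper":1,"dx":0,"dy":0,"dz":0.065,"wx":0,"wy":0,"wz":0},{"gripper":1,"dx":-0.005,"dy":0.012,"dz":0.075,"wx":0,"wy":0,"wz":0},{"gripper":1,"dx":-0.016,"dy":0.04,"dz":0.075,"wx":0,"wy":0,"wz":0}]' && python3 -m inch '[{"gripper":1,"dx":-0.014,"dy":0.036,"dz":0,"wx":0,"wy":0,"wz":0},{"gripper":1,"dx":-0.028,"dy":0.072,"dz":0,"wx":0,"wy":0,"wz":0},{"gripper":1,"dx":-0.042,"dy":0.108,"dz":-0.01,"wx":0,"wy":0,"wz":0},{"gripper":1,"dx":-0.056,"dy":0.144,"dz":-0.02,"wx":0,"wy":0,"wz":0},{"gripper":1,"dx":-0.065,"dy":0.17,"dz":-0.03,"wx":0,"wy":0,"wz":0}]' && python3 -m inch '[{"gripper":1,"dx":0,"dy":0,"dz":0,"wx":0,"wy":0,"wz":0},{"gripper":1,"dx":0,"dy":0,"dz":0,"wx":0,"wy":0,"wz":0},{"gripper":1,"dx":0,"dy":0,"dz":0,"wx":0,"wy":0,"wz":0},{"gripper":1,"dx":0,"dy":0,"dz":0,"wx":0,"wy":0,"wz":0},{"gripper":1,"dx":0,"dy":0,"dz":0,"wx":0,"wy":0,"wz":0}]' && python3 -c "
from h import *
ring([402,311,22],'w12',54)"
```

```text
clock: 22.08
eef_pos: [482.9, 101.1, 55.9]
eef_rot: [3.141, 0.0, 2.696]
wrist_force: [0.2, 0.1, 0.1]
finger_gap: 92.9
finger_force: 0.0
clock: 22.5
eef_pos: [468.6, 140.2, 134.5]
eef_rot: [3.138, 0.005, 2.693]
wrist_force: [0.9, 0.0, 0.9]
finger_gap: 94.0
finger_force: 0.0
clock: 22.92
eef_pos: [400.5, 313.7, 101.5]
eef_rot: [3.14, 0.0, 2.697]
wrist_force: [-0.0, 0.5, 0.7]
finger_gap: 94.1
finger_force: 0.0
clock: 23.33
eef_pos: [402.4, 310.4, 101.5]
eef_rot: [3.141, 0.001, 2.694]
wrist_force: [-0.2, 0.8, 0.5]
finger_gap: 93.8
finger_force: 0.0
tcp [402.4 310.4 101.5] yaw 2.694 centre 400.2 311.4 d 52.1 54.6 want 54 | move [-2.2  1. ]
```

```bash
python3 -m inch '[{"gripper":1,"dx":-0.002,"dy":0.001,"dz":-0.025,"wx":0,"wy":0,"wz":0},{"gripper":1,"dx":-0.002,"dy":0.001,"dz":-0.05,"wx":0,"wy":0,"wz":0},{"gripper":1,"dx":-0.002,"dy":0.001,"dz":-0.07,"wx":0,"wy":0,"wz":0},{"gripper":1,"dx":-0.002,"dy":0.001,"dz":-0.083,"wx":0,"wy":0,"wz":0},{"gripper":1,"dx":-0.002,"dy":0.001,"dz":-0.088,"wx":0,"wy":0,"wz":0}]' && python3 -m inch '[{"gripper":1,"dx":0,"dy":0,"dz":-0.005,"wx":0,"wy":0,"wz":0},{"gripper":1,"dx":0,"dy":0,"dz":-0.009,"wx":0,"wy":0,"wz":0},{"gripper":1,"dx":0,"dy":0,"dz":-0.009,"wx":0,"wy":0,"wz":0},{"gripper":1,"dx":0,"dy":0,"dz":-0.009,"wx":0,"wy":0,"wz":0},{"gripper":1,"dx":0,"dy":0,"dz":-0.009,"wx":0,"wy":0,"wz":0}]' && python3 -c "
from h import *
ring([402,311,22],'w12',54)"
```

```text
clock: 23.8
eef_pos: [399.3, 311.1, 11.2]
eef_rot: [-3.139, -0.001, 2.695]
wrist_force: [0.4, 0.0, -0.3]
finger_gap: 94.2
finger_force: 0.0
clock: 24.22
eef_pos: [400.1, 312.3, 4.5]
eef_rot: [3.141, 0.001, 2.696]
wrist_force: [-0.1, 0.5, -0.5]
finger_gap: 93.8
finger_force: 0.0
tcp [400.1 312.3   4.5] yaw 2.696 centre 400.7 310.4 d 51.5 54.1 want 54 | move [ 0.6 -1.9]
```

```bash
python3 -m inch '[{"gripper":1,"dx":0.0005,"dy":-0.001,"dz":0,"wx":0,"wy":0,"wz":0},{"gripper":0.3,"dx":0.0005,"dy":-0.001,"dz":0,"wx":0,"wy":0,"wz":0},{"gripper":0.3,"dx":0.0005,"dy":-0.001,"dz":0,"wx":0,"wy":0,"wz":0},{"gripper":0.3,"dx":0.0005,"dy":-0.001,"dz":0,"wx":0,"wy":0,"wz":0},{"gripper":0.3,"dx":0.0005,"dy":-0.001,"dz":0,"wx":0,"wy":0,"wz":0}]' 35 && python3 -m inch '[{"gripper":0.3,"dx":0,"dy":0,"dz":0,"wx":0,"wy":0,"wz":0},{"gripper":0.3,"dx":0,"dy":0,"dz":0,"wx":0,"wy":0,"wz":0},{"gripper":0.3,"dx":0,"dy":0,"dz":0,"wx":0,"wy":0,"wz":0},{"gripper":0.3,"dx":0,"dy":0,"dz":0,"wx":0,"wy":0,"wz":0},{"gripper":0.3,"dx":0,"dy":0,"dz":0,"wx":0,"wy":0,"wz":0}]'
```

```text
clock: 24.68
eef_pos: [400.2, 311.2, 3.9]
eef_rot: [-3.142, 0.0, 2.696]
wrist_force: [-0.3, -0.2, -0.6]
finger_gap: 70.8
finger_force: 0.0
clock: 25.1
eef_pos: [400.2, 311.1, 3.8]
eef_rot: [-3.141, -0.0, 2.696]
wrist_force: [-0.2, -0.5, 0.6]
finger_gap: 53.4
finger_force: 35.0
```

```bash
python3 -m inch '[{"gripper":0.3,"dx":0,"dy":0,"dz":0.01,"wx":0,"wy":0,"wz":0},{"gripper":0.3,"dx":0,"dy":0,"dz":0.04,"wx":0,"wy":0,"wz":0},{"gripper":0.3,"dx":0,"dy":0,"dz":0.075,"wx":0,"wy":0,"wz":0},{"gripper":0.3,"dx":0.005,"dy":-0.012,"dz":0.11,"wx":0,"wy":0,"wz":0},{"gripper":0.3,"dx":0.016,"dy":-0.04,"dz":0.125,"wx":0,"wy":0,"wz":0}]' && python3 -m inch '[{"gripper":0.3,"dx":0.014,"dy":-0.036,"dz":0,"wx":0,"wy":0,"wz":0},{"gripper":0.3,"dx":0.028,"dy":-0.072,"dz":0,"wx":0,"wy":0,"wz":0},{"gripper":0.3,"dx":0.042,"dy":-0.108,"dz":0,"wx":0,"wy":0,"wz":0},{"gripper":0.3,"dx":0.056,"dy":-0.144,"dz":0,"wx":0,"wy":0,"wz":0},{"gripper":0.3,"dx":0.066,"dy":-0.17,"dz":0,"wx":0,"wy":0,"wz":0}]' && python3 -m inch '[{"gripper":0.3,"dx":0,"dy":0,"dz":0,"wx":0,"wy":0,"wz":0},{"gripper":0.3,"dx":0,"dy":0,"dz":0,"wx":0,"wy":0,"wz":0},{"gripper":0.3,"dx":0,"dy":0,"dz":-0.005,"wx":0,"wy":0,"wz":0},{"gripper":0.3,"dx":0,"dy":0,"dz":-0.01,"wx":0,"wy":0,"wz":0},{"gripper":0.3,"dx":0,"dy":0,"dz":-0.01,"wx":0,"wy":0,"wz":0}]' && python3 -c "
from h import *
for i in range(3):
    s=manip.read_state();im=manip.camera('wrist');print(s['eef_pos'].round(1))
np.savez('w13.npz',p=s['eef_pos'],r=s['eef_rot'])
cv2.imwrite('pics/w13.png',im[150:320,150:360].repeat(3,0).repeat(3,1))"
```

```text
clock: 25.52
eef_pos: [416.7, 273.0, 133.6]
eef_rot: [3.137, 0.003, 2.699]
wrist_force: [0.7, -1.2, -4.1]
finger_gap: 54.0
finger_force: 35.0
clock: 25.93
eef_pos: [482.6, 98.4, 129.4]
eef_rot: [-3.141, 0.0, 2.695]
wrist_force: [0.9, 0.6, -4.3]
finger_gap: 54.0
finger_force: 35.0
clock: 26.35
eef_pos: [481.3, 102.0, 117.7]
eef_rot: [-3.141, -0.002, 2.697]
wrist_force: [-0.1, -0.1, -3.9]
finger_gap: 54.1
finger_force: 35.0
[481.3 102.  117.7]
[481.5 101.9 118.1]
[481.8 101.8 118.5]
```

View pics/w13.png

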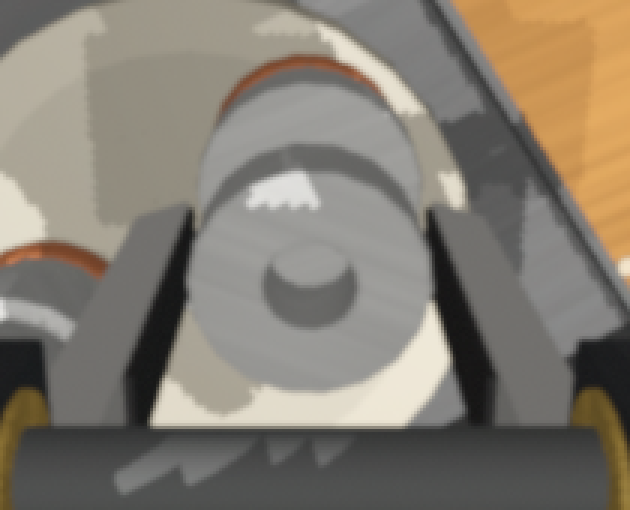

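The wide weight is flat on the foot, and the held narrow ring's hole (311,285) is exactly where the previous ring's was. I lower it at the same place.

```bash
python3 -m inch '[{"gripper":0.3,"dx":0,"dy":0,"dz":-0.004,"wx":0,"wy":0,"wz":0},{"gripper":0.3,"dx":0,"dy":0,"dz":-0.008,"wx":0,"wy":0,"wz":0},{"gripper":0.3,"dx":0,"dy":0,"dz":-0.012,"wx":0,"wy":0,"wz":0},{"gripper":0.3,"dx":0,"dy":0,"dz":-0.016,"wx":0,"wy":0,"wz":0},{"gripper":0.3,"dx":0,"dy":0,"dz":-0.02,"wx":0,"wy":0,"wz":0}]' && python3 -m inch '[{"gripper":0.3,"dx":0,"dy":0,"dz":-0.004,"wx":0,"wy":0,"wz":0},{"gripper":0.3,"dx":0,"dy":0,"dz":-0.008,"wx":0,"wy":0,"wz":0},{"gripper":0.3,"dx":0,"dy":0,"dz":-0.012,"wx":0,"wy":0,"wz":0},{"gripper":0.3,"dx":0,"dy":0,"dz":-0.015,"wx":0,"wy":0,"wz":0},{"gripper":0.3,"dx":0,"dy":0,"dz":-0.016,"wx":0,"wy":0,"wz":0}]'
```

```text
clock: 26.92
eef_pos: [482.2, 101.1, 98.3]
eef_rot: [-3.141, -0.0, 2.696]
wrist_force: [0.2, -0.3, -3.5]
finger_gap: 54.0
finger_force: 35.0
clock: 27.33
eef_pos: [482.0, 101.1, 82.3]
eef_rot: [-3.141, -0.001, 2.696]
wrist_force: [-0.4, -0.7, -4.3]
finger_gap: 54.1
finger_force: 35.0
```

```bash
python3 -m inch '[{"gripper":0.3,"dx":0,"dy":0,"dz":-0.001,"wx":0,"wy":0,"wz":0},{"gripper":0.3,"dx":0,"dy":0,"dz":-0.002,"wx":0,"wy":0,"wz":0},{"gripper":0.3,"dx":0,"dy":0,"dz":-0.003,"wx":0,"wy":0,"wz":0},{"gripper":0.3,"dx":0,"dy":0,"dz":-0.0035,"wx":0,"wy":0,"wz":0},{"gripper":0.3,"dx":0,"dy":0,"dz":-0.0035,"wx":0,"wy":0,"wz":0}]'; python3 -m inch '[{"gripper":0.3,"dx":0,"dy":0,"dz":-0.0003,"wx":0,"wy":0,"wz":0},{"gripper":0.3,"dx":0,"dy":0,"dz":-0.0006,"wx":0,"wy":0,"wz":0},{"gripper":0.3,"dx":0,"dy":0,"dz":-0.0009,"wx":0,"wy":0,"wz":0},{"gripper":0.3,"dx":0,"dy":0,"dz":-0.0011,"wx":0,"wy":0,"wz":0},{"gripper":0.3,"dx":0,"dy":0,"dz":-0.0011,"wx":0,"wy":0,"wz":0}]'
```

```text
clock: 27.75
eef_pos: [482.2, 101.1, 79.3]
eef_rot: [3.142, 0.0, 2.696]
wrist_force: [0.7, -0.6, -3.9]
finger_gap: 53.6
finger_force: 35.0
clock: 28.17
eef_pos: [482.2, 101.2, 78.2]
eef_rot: [-3.142, -0.0, 2.696]
wrist_force: [0.6, 0.1, -4.0]
finger_gap: 53.9
finger_force: 35.0
```

```bash
python3 -m inch '[{"gripper":0.3,"dx":0,"dy":0,"dz":-0.0003,"wx":0,"wy":0,"wz":0},{"gripper":0.3,"dx":0,"dy":0,"dz":-0.0006,"wx":0,"wy":0,"wz":0},{"gripper":0.3,"dx":0,"dy":0,"dz":-0.0009,"wx":0,"wy":0,"wz":0},{"gripper":0.3,"dx":0,"dy":0,"dz":-0.0009,"wx":0,"wy":0,"wz":0},{"gripper":0.3,"dx":0,"dy":0,"dz":-0.0009,"wx":0,"wy":0,"wz":0}]'
```

```text
clock: 28.58
eef_pos: [482.3, 101.1, 77.8]
eef_rot: [3.141, 0.0, 2.696]
wrist_force: [-4.6, -0.2, 5.4]
finger_gap: 54.0
finger_force: 35.0
```

Contact at +5.4 N, so I release, retreat straight up and clear the view.

```bash
python3 -m inch '[{"gripper":1,"dx":0,"dy":0,"dz":0,"wx":0,"wy":0,"wz":0},{"gripper":1,"dx":0,"dy":0,"dz":0,"wx":0,"wy":0,"wz":0},{"gripper":1,"dx":0,"dy":0,"dz":0,"wx":0,"wy":0,"wz":0},{"gripper":1,"dx":0,"dy":0,"dz":0,"wx":0,"wy":0,"wz":0},{"gripper":1,"dx":0,"dy":0,"dz":0,"wx":0,"wy":0,"wz":0}]' && python3 -m inch '[{"gripper":1,"dx":0,"dy":0,"dz":0.01,"wx":0,"wy":0,"wz":0},{"gripper":1,"dx":0,"dy":0,"dz":0.035,"wx":0,"wy":0,"wz":0},{"gripper":1,"dx":0,"dy":0,"dz":0.065,"wx":0,"wy":0,"wz":0},{"gripper":1,"dx":0,"dy":0.02,"dz":0.08,"wx":0,"wy":0,"wz":0},{"gripper":1,"dx":0,"dy":0.055,"dz":0.09,"wx":0,"wy":0,"wz":0}]' && python3 -m inch '[{"gripper":1,"dx":0,"dy":0.035,"dz":0.01,"wx":0,"wy":0,"wz":0},{"gripper":1,"dx":0,"dy":0.07,"dz":0.02,"wx":0,"wy":0,"wz":0},{"gripper":1,"dx":0,"dy":0.105,"dz":0.03,"wx":0,"wy":0,"wz":0},{"gripper":1,"dx":0,"dy":0.14,"dz":0.03,"wx":0,"wy":0,"wz":0},{"gripper":1,"dx":0,"dy":0.16,"dz":0.03,"wx":0,"wy":0,"wz":0}]' && python3 -m inch '[{"gripper":1,"dx":0,"dy":0,"dz":0,"wx":0,"wy":0,"wz":0},{"gripper":1,"dx":0,"dy":0,"dz":0,"wx":0,"wy":0,"wz":0},{"gripper":1,"dx":0,"dy":0,"dz":0,"wx":0,"wy":0,"wz":0},{"gripper":1,"dx":0,"dy":0,"dz":0,"wx":0,"wy":0,"wz":0},{"gripper":1,"dx":0,"dy":0,"dz":0,"wx":0,"wy":0,"wz":0}]' && python3 -c "
from h import *
im=manip.camera('scene')
cv2.imwrite('pics/end.png',cv2.resize(im[120:270,180:360],(720,600),interpolation=cv2.INTER_CUBIC))"
```

```text
clock: 29.0
eef_pos: [482.3, 101.1, 77.3]
eef_rot: [3.141, 0.0, 2.696]
wrist_force: [-0.8, -1.2, 0.6]
finger_gap: 83.5
finger_force: 0.0
clock: 29.42
eef_pos: [483.2, 155.2, 170.5]
eef_rot: [3.14, 0.003, 2.693]
wrist_force: [0.8, -0.4, 0.8]
finger_gap: 93.8
finger_force: 0.0
clock: 29.83
eef_pos: [481.8, 319.3, 198.7]
eef_rot: [3.14, 0.001, 2.697]
wrist_force: [0.1, -1.4, -0.8]
finger_gap: 94.3
finger_force: 0.0
clock: 30.25
eef_pos: [482.5, 315.2, 197.7]
eef_rot: [3.141, 0.0, 2.695]
wrist_force: [-0.4, 0.1, 0.0]
finger_gap: 94.0
finger_force: 0.0
```

View pics/end.png

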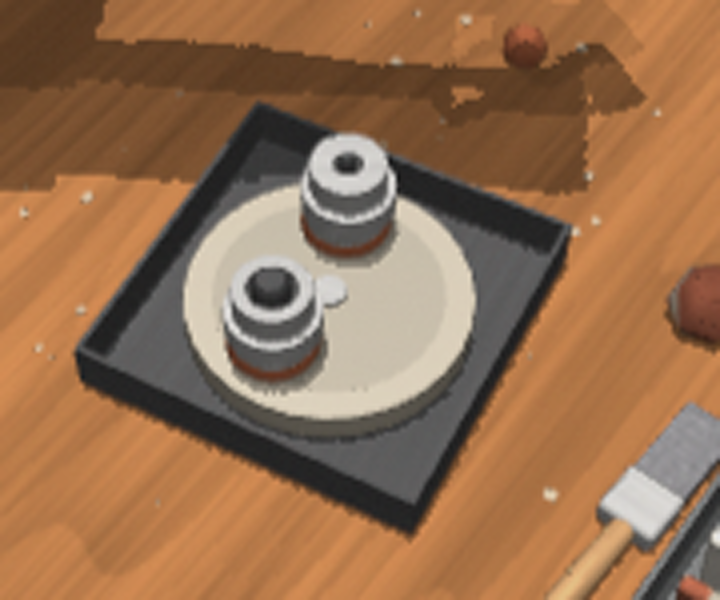

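Both holders carry the wide weight with the narrow one flat on top: thick post at (272,290), thin post at (348,165). The gripper is clear, so I hand in.

```bash
python3 -c "
from cell import manip
print(manip.sign_off())"
```

```text
the job is handed in; nothing more can be done
None
```

I placed all four ring weights, wide below narrow on both the thick and thin posts, setting each down at light contact before letting go; the arm never went near the jar, and I handed the job in at about 30 s of the 112 s allowed.

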